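Snap the lifting hook onto the rail eye

ROBOT

A 7-joint arm with a two-finger parallel gripper is mounted at the origin on the work surface. World frame = base frame: x ahead of the robot, y to its left, z up, the work surface at z = 0. Lengths are in mm, angles in rad, forces in N, time in s.
With the tool pointing down it reaches from about 400 to 925 mm from the base axis. Payload 5.6 kg.
Tool frame: the origin (TCP) lies midway between the tips of the shut fingers; the grasp point (between the pads) lies 19 mm behind it; x points along the fingers, z is the direction in which the jaws open and shut, and the axes are right-handed (so a half turn about x gives the same grasp; the last joint's range is limited). The gripper opens to 85 mm and grips with 20 to 120 N. Pads are 22 mm wide; open, the fingers measure 114 mm over their backs; the gripper's body (76 mm by 85 mm) begins 54 mm behind the grasp point. The pads swing forward as they close: fully open they stand 13 mm farther back than shut.
Start: joints at [-1.305, 0.468, -0.012, 1.603, 0.006, 1.071, -0.056], TCP at [197.586, 619.248, 231.29] pointing down, gripper open.
Joint ranges: [-2.53, 2.53], [-0.31, 2.02], [-1.57, 1.55], [0.28, 2.44], [-1.29, 4.43], [0.15, 1.84], [-2.92, 2.92]. Speed limits (rad/s): [2.57, 2.57, 3.14, 3.14, 3.14, 3.14, 3.14].

INTERFACE

Orientations are given as a unit quaternion [w, x, y, z].
In Python, from bench import bot gives the robot as it stands.
- The arm moves only by the shell command python3 -m crank 'ROWS' [FORCE]. ROWS is JSON, a list of rows, each an object with "linear": the shift along the tool's x, y, z in mm, a list of three; "twist": the turn about the tool's x in rad; "jaw": the gripper's target within -1 to 1 (shut at 1, half-way at 0, fully open at -1). A call has 1 to 10 rows; each row is the pose to reach, as a shift and turn from the pose measured when the call began, along the tool's axes at that moment; what a row does not reach only later rows make up. A row lasts 1/10 s, in which the tool goes at most 50 mm and 8.59 degrees, less where a joint would pass 70% of its speed; a pose out of reach is approached as far as the arm can. A call with a gripper value outside its range is refused whole. The fingers move at their own pace and stop on an object; FORCE is the grip in N (left out, the last holds). Time passes only in rows, so rows that repeat a pose let the fingers close. It gives the time, the measured TCP pose, the force and the opening at its end, in the units of the state.
- bot.get_obs(): the state, without advancing time (a new reading comes with each control period).
- bot.read_camera(name): name is "side" or "top"; returns (picture, depth): 400x640x3 uint8, red, green, blue; 400x640 float32, mm along the optical axis (not along the pixel's ray), 0 where there is no reading.
- bot.camera_model(name): a dict with "camera_matrix" (3x3 intrinsics, pixels), "cam_to_world" (4x4, takes a point from camera to world coordinates). Camera axes: x right, y up, looking along -z (the intrinsics and any distortion apply to the point x, -y, -z); pixel columns grow to the right and rows downward; lengths in mm; the calibration is good to about 2 mm. A picture is of the moment at which its call begins. camera_model takes no time and is no camera call.
- bot.hand_in(): hands the job in, once; it reports no verdict.
The state is a dict: "t": time; "joint_pos": joint angles; "joint_velocities": joint speeds; "joint_efforts": joint torques, N m; "ee_pos": TCP position; "orientation": TCP orientation; "ft_force": force on the tool from outside, world axes, zero at the start; "wrist_torque": the same for the moment, N m; "width": finger opening in mm.
Only numpy, scipy, OpenCV 4.12 (cv2) and the standard library are available. Lean on these libraries where they do the work, as an engineer would, in place of code of your own. Each camera call takes 0.05 s, during which the arm holds its last target.

TASK

Pick up the snap hook by its grip and clip it onto the near leg of the steel eye on the anchor rail: push the gate against the leg until the leg passes into the bow and the gate springs shut. Then tug the hook back with roughly 12 N to prove that it is locked, and leave it lying flat on the rail plate, clipped on. Never push or pull the eye harder than about 20 N, and leave the other things on the bench alone.

Things in the scene. Friction and masses are not known exactly. Their poses are not given: they have to be found in the camera images.
- hook: Loose aluminium snap hook, 0.3 kg, flat on the bench, mouth roughly away from the robot. Origin: underside, below the middle of the grip; x along the shank towards the mouth, y left, z up. Grip: black rubber block 60 long (x) x 26 wide (y) x 40 high, pinched across y. In front is a flat U-shaped bow of 14 mm round bar (z 0 to 14) whose mouth faces +x; front end at x = 116.
- hook_bow (a point): Middle of the inner face of the bow's closed end, at (55, 0, 7) mm in the hook's frame, same axes. The bow's jaws run forward (+x) from here, inner faces at y = +21 and y = -21. A captive 10 mm bar has its centre between x = 60 (against this face) and x = 92 (against the shut gate) of the hook's frame.
- hook_mouth (a point): Middle of the mouth, on the gate's line, at (101, 0, 7) mm in the hook's frame, same axes. A straight 8 mm gate bar closes the mouth: hinged on the left jaw at y = +24, its free end at y = -17 lies behind the nose, which curls in to y = -15 on the right jaw. An entering bar does best if its centre comes in between y = -9 and y = +2.
- gate (a joint): Opening of the hook's gate, rad: 0 shut, grows as it swings inwards (towards the grip) to 1.4; cannot swing outwards. Sprung: a push of about 6 N starts it, about 8 to 14 N lets the 10 mm bar pass; it swings about 1 rad and springs shut, the push dropping, once the bar's centre is 29 to 41 mm inside the gate's line.
- eye: Steel eye: upright closed loop of 10 mm round bar, its two legs 75 mm apart, 59 mm high over the plate. Origin: middle of the near leg's foot, on the plate's top; x from near to far leg, z up. Starts at its front end stop, slides to +x against 4 N of friction until its far leg meets the stop block clamped behind it, an unmeasured 4 to 66 mm on, and is rigid there. Cannot be pulled past its start.
- rail: Fixed steel anchor plate, 350 x 120 mm, 14 mm thick, lying on the bench. Origin: on the bench below the near leg's starting place; x along the slot, away from the robot, z up. The plate reaches from x = -170 to x = +180 mm.
- bearing: Bystander: steel bearing ring, 62 mm across, 16 mm high; origin under its centre.
- hammer: Bystander: hammer lying on the bench, 260 mm long; origin under its middle.
- oilcan: Bystander: grey can, 60 mm across, 120 mm high; origin under its centre.

How it is judged:
By the outcome, as a careful person would: the job done as asked, in the order asked, and still so for the second after the job is handed in, with the robot touching nothing.
It also fails if it takes over 67 s, if anything falls off the work surface, if the arm or the gripper's body presses on something with over 40 N, if the wrist force passes 120 N, or if a joint passes its speed limit or range.

## Working session

There is one attempt and no reset: what is moved stays moved. The work goes in short steps, Python scripts to look and compute and a shell command to move; the robot and the scene stay as the last step left them, time stands still between calls to the robot, and variables do not carry over. Pictures are saved under pics/ and viewed, and the job is handed in when it is done.

```bash
ls; mkdir -p pics; python3 - <<'E'
from bench import bot
import cv2
o=bot.get_obs()
for k,v in o.items(): print(k,v)
for n in("side","top"):
    p,d=bot.read_camera(n); cv2.imwrite(f"pics/{n}0.png",p[:,:,::-1]); 
    import numpy as np; np.save(f"pics/{n}0.npy",d); m=bot.camera_model(n); print(n,m)
E
```

```text
pics
t 0.0
joint_pos [-1.30501277  0.46838338 -0.01157875  1.60364521  0.00599442  1.07143638
 -0.05632423]
joint_velocities [-0.00095212 -0.0011166  -0.00049593 -0.00124133 -0.00019511 -0.00214678
  0.00074656]
joint_efforts [-7.86645323e-04 -5.32373178e+01  2.11699738e-02 -2.51300776e+01
  1.13326518e-02  7.68462749e-03 -3.54521404e-06]
ee_pos [197.43766933 618.67935057 230.32537653]
orientation [ 0.57046985 -0.41755129  0.57146088  0.41671038]
ft_force [ 0.20205468  0.31913182 -0.68318086]
wrist_torque [ 0.02165218  0.01002113 -0.01620731]
width 85.25042411349872
side {'camera_matrix': array([[419.92476246,   0.        , 319.46105295],
       [  0.        , 419.92476246, 200.1947887 ],
       [  0.        ,   0.        ,   1.        ]]), 'cam_to_world': array([[ 9.99801079e-01,  1.92605005e-02,  5.18030686e-03,
         5.96300659e+02],
       [-5.97657570e-03,  5.37106535e-01, -8.43493243e-01,
        -8.90582227e+02],
       [-1.90284787e-02,  8.43294494e-01,  5.37114805e-01,
         6.20254366e+02],
       [ 0.00000000e+00,  0.00000000e+00,  0.00000000e+00,
         1.00000000e+00]])}
top {'camera_matrix': array([[481.33169582,   0.        , 324.40307144],
       [  0.        , 481.33169582, 208.46926744],
       [  0.        ,   0.        ,   1.        ]]), 'cam_to_world': array([[ 1.13127364e-02,  9.92301715e-01, -1.23326104e-01,
         4.67201249e+02],
       [-9.99879590e-01,  1.25358780e-02,  9.14647379e-03,
         7.41900217e-01],
       [ 1.06220626e-02,  1.23207783e-01,  9.92324047e-01,
         1.30228927e+03],
       [ 0.00000000e+00,  0.00000000e+00,  0.00000000e+00,
         1.00000000e+00]])}
```

View pics/side0.png

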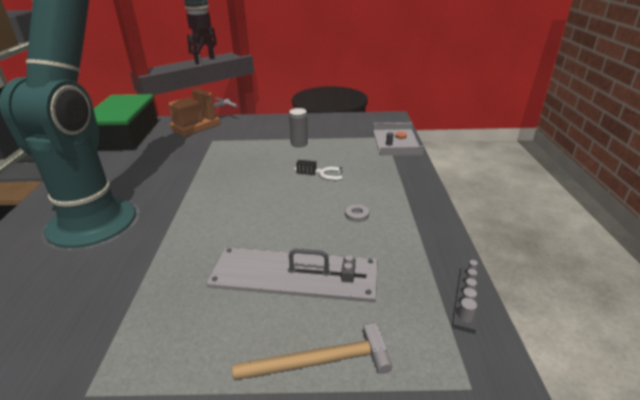

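View pics/top0.png

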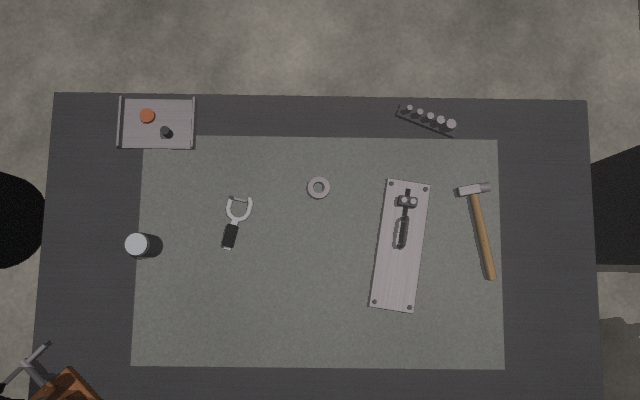

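Both views show the hook at top (230,237) with its mouth away from the robot, the plate with the eye near (400,232), and the can, bearing and hammer clear of both. Next I'll enlarge the hook and rail.

```bash
cat > h.py <<'E'
import numpy as np, cv2
from bench import bot
def ray(n,u,v):
    m=bot.camera_model(n);K=m["camera_matrix"];T=m["cam_to_world"]
    d=np.array([(u-K[0,2])/K[0,0],-(v-K[1,2])/K[1,1],-1.]);return T[:3,3],T[:3,:3]@d
def onz(n,u,v,z):
    o,d=ray(n,u,v);return o+d*(z-o[2])/d[2]
def proj(n,p):
    m=bot.camera_model(n);K=m["camera_matrix"];T=m["cam_to_world"]
    q=T[:3,:3].T@(np.array(p,float)-T[:3,3]);q/=-q[2]
    return np.array([K[0,0]*q[0]+K[0,2],-K[1,1]*q[1]+K[1,2]])
def depthpt(n,d,u,v):
    o,r=ray(n,u,v);return o+r*d[int(v),int(u)]
E
python3 - <<'E'
import cv2,numpy as np
t=cv2.imread("pics/top0.png");s=cv2.imread("pics/side0.png")
a=cv2.resize(t[185:260,210:270],None,fx=8,fy=8,interpolation=cv2.INTER_NEAREST)
b=cv2.resize(t[170:320,360:440],None,fx=4,fy=4,interpolation=cv2.INTER_NEAREST)
cv2.imwrite("pics/hk.png",a);cv2.imwrite("pics/rl.png",b)
c=cv2.resize(s[150:190,285:355],None,fx=8,fy=8,interpolation=cv2.INTER_NEAREST);cv2.imwrite("pics/hks.png",c)
c=cv2.resize(s[235:305,200:385],None,fx=4,fy=4,interpolation=cv2.INTER_NEAREST);cv2.imwrite("pics/rls.png",c)
E
```

```text
(no output)
```

View pics/hk.png

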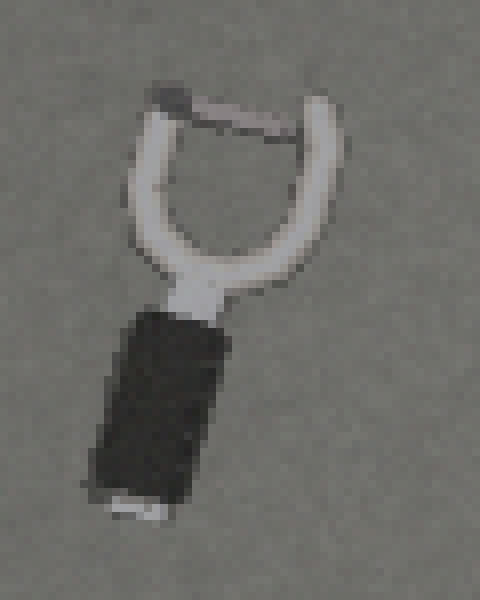

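View pics/rl.png

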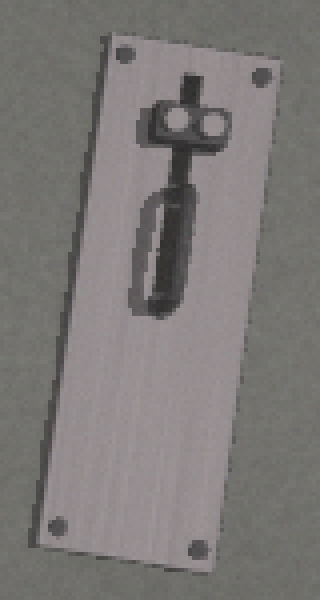

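View pics/rls.png

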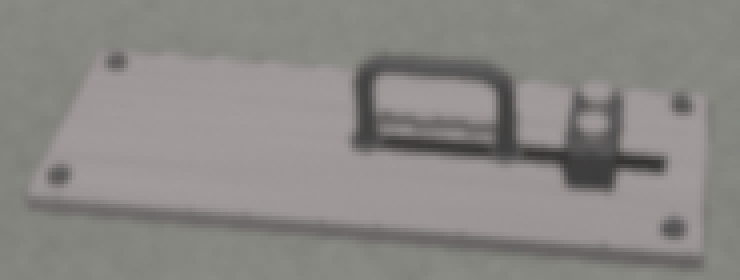

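```bash
python3 - <<'E'
from h import *
t=cv2.imread("pics/top0.png").astype(int);D=np.load("pics/top0.npy")
# plate
g=t.sum(2)/3
print("bg/plate",t[240,300],t[290,390],t[237,230],t[205,229])
m=((t[:,:,2]-t[:,:,1])>4)&(g>95);w=np.zeros_like(m);w[170:325,360:440]=1
m=(m&w).astype(np.uint8);m=cv2.morphologyEx(m,cv2.MORPH_CLOSE,np.ones((15,15)))
c=max(cv2.findContours(m,0,1)[0],key=cv2.contourArea)[:,0,:]
P=np.array([onz("top",u,v,14)[:2] for u,v in c],np.float32)
r=cv2.minAreaRect(P);print("plate rect",r, cv2.boxPoints(r))
print("depth z plate",depthpt("top",D,390,290))
# grip dark mask
m=(g<55);w[:]=0;w[215:262,212:250]=1;m=(m&w).astype(np.uint8)
c=max(cv2.findContours(m,0,1)[0],key=cv2.contourArea)[:,0,:]
for z in(40,20): 
  P=np.array([onz("top",u,v,z)[:2] for u,v in c],np.float32);r=cv2.minAreaRect(P);print("grip",z,r,cv2.boxPoints(r).tolist())
vs,us=np.nonzero(m);Z=np.array([depthpt("top",D,u,v) for u,v in zip(us,vs)]);tp=Z[Z[:,2]>34];print("grip top pts",len(tp),tp.mean(0),np.median(Z[:,2]));r=cv2.minAreaRect(tp[:,:2].astype(np.float32));print(r)
# bow bright
m=(g>115);w[:]=0;w[190:225,220:260]=1;m=(m&w).astype(np.uint8)
vs,us=np.nonzero(m);P=np.array([onz("top",u,v,7)[:2] for u,v in zip(us,vs)],np.float32)
print("bow",cv2.minAreaRect(P),P.mean(0))
for n,(u,v) in dict(hinge=(172/8+210,100/8+185),nose=(318/8+210,100/8+185),closed=(215/8+210,272/8+185),lft=(147/8+210,188/8+185),rt=(322/8+210,180/8+185)).items(): print(n,onz("top",u,v,7).round(1))
# rail feet etc
for n,(u,v) in dict(nearfoot=(160/4+360,310/4+170)).items(): print(n,onz("top",u,v,14).round(1))
for n,(u,v) in dict(near=(366/4+200,142/4+235),far=(508/4+200,155/4+235),block=(568/4+200,185/4+235)).items(): print(n,onz("side",u,v,14).round(1))
for n,(u,v) in dict(near=(368/4+200,65/4+235),far=(505/4+200,75/4+235)).items(): print(n,"top",onz("side",u,v,73-5).round(1))
E
```

```text
bg/plate [108 109 111] [145 143 151] [40 42 44] [161 161 159]
plate rect ((533.4639282226562, -214.52114868164062), (118.28278350830078, 347.83880615234375), 81.54551696777344) [[ 352.73932 -247.44958]
 [ 696.79816 -298.59012]
 [ 714.18854 -181.59271]
 [ 370.1297  -130.45218]]
depth z plate [ 412.21480453 -186.98592039   14.91967819]
grip 40 ((549.97216796875, 236.648681640625), (30.698040008544922, 58.157108306884766), 76.72075653076172) [[518.1455078125, 228.3893280029297], [574.74755859375, 215.0308074951172], [581.798828125, 244.9080352783203], [525.19677734375, 258.26654052734375]]
grip 20 ((551.2835693359375, 240.3863983154297), (31.184425354003906, 59.07855224609375), 76.72088623046875) [[518.95263671875, 231.99609375], [576.4515380859375, 218.42605590820312], [583.614501953125, 248.77670288085938], [526.1156005859375, 262.34674072265625]]
grip top pts 219 [549.94616612 237.72929264  45.64450225] 39.26371498793469
((524.6121826171875, 123.39542388916016), (264.5074462890625, 58.27000427246094), 77.34053802490234)
bow ((619.9608154296875, 210.17816162109375), (73.59967803955078, 89.96958923339844), 0.7385633587837219) [619.6037  221.04137]
hinge [655.  241.3   7. ]
nose [655.6 191.8   7. ]
closed [596.6 224.7   7. ]
lft [624.8 248.7   7. ]
rt [628.3 189.6   7. ]
nearfoot [ 524.7 -214.5   14. ]
near [ 529.2 -215.4   14. ]
far [ 604.6 -227.6   14. ]
block [ 635. -251.   14.]
near top [ 533.2 -217.1   68. ]
far top [ 603.6 -227.1   68. ]
```

```bash
cat >> h.py <<'E'
from scipy.spatial.transform import Rotation as Ro
def R():
    q=bot.get_obs()["orientation"];return Ro.from_quat([q[1],q[2],q[3],q[0]]).as_matrix()
def st():
    o=bot.get_obs();r=R();j=r[:,2]
    print("t %.2f"%o["t"],"tcp",o["ee_pos"].round(1) if hasattr(o["ee_pos"],"round") else o["ee_pos"],"F",np.round(o["ft_force"],1),"w %.1f"%o["width"],"x",r[:,0].round(3),"jaw az %.2f"%np.degrees(np.arctan2(j[1],j[0])),"q",np.round(o["joint_pos"],2))
def go(p,yaw):
    "local shift + twist to reach TCP p with hook yaw (deg): jaw axis along yaw+90 mod 180"
    o=bot.get_obs();r=R();j=r[:,2];az=np.degrees(np.arctan2(j[1],j[0]))
    dw=(yaw+90-az+90)%180-90   # world z turn
    print("linear",(r.T@(np.array(p)-o["ee_pos"])).round(1),"twist",np.round(np.radians(dw)*np.sign(r[2,0]),3),"dw",dw.round(2))
RO=np.array([528.5,-213.8]);RY=-8.45
def railxy(x,y):
    c,s=np.cos(np.radians(RY)),np.sin(np.radians(RY));return RO+[c*x-s*y,s*x+c*y]
def torail(p):
    c,s=np.cos(np.radians(RY)),np.sin(np.radians(RY));d=np.array(p[:2])-RO;return np.array([c*d[0]+s*d[1],-s*d[0]+c*d[1]])
E
python3 - <<'E'
from h import *
st();go([550.5,239,120],-13.5);print(R().round(3))
# side view check of grip, bow
print(proj("side",[550.5,239,40]),proj("side",[550.5,239,0]),proj("top",[550.5,239,40]))
E
```

```text
t 0.10 tcp [197.4 618.8 230.5] F [ 0.6 -0.5 -0.8] w 85.1 x [-0.    -0.001 -1.   ] jaw az 72.30 q [-1.31  0.47 -0.01  1.6   0.01  1.07 -0.06]
linear [ 110.9 -451.8 -254.3] twist -0.073 dw 4.2
[[-0.    -0.953  0.304]
 [-0.001  0.304  0.953]
 [-1.    -0.    -0.002]]
[305.68114132 161.51304769] [306.15982777 173.17227935] [228.68787709 235.14923258]
```

View pics/hks.png

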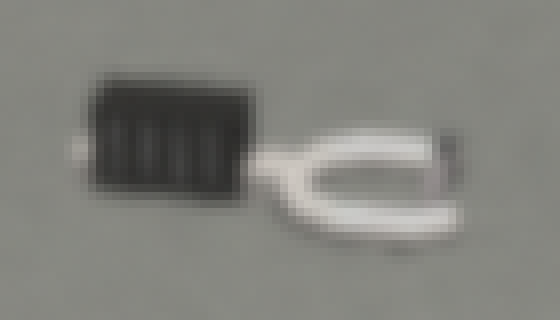

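```bash
python3 -m crank '[{"linear":[0,-45,-25],"twist":0,"jaw":-1},{"linear":[10,-90,-50],"twist":0,"jaw":-1},{"linear":[30,-452,-254],"twist":-0.073,"jaw":-1},{"linear":[60,-452,-254],"twist":-0.073,"jaw":-1},{"linear":[90,-452,-254],"twist":-0.073,"jaw":-1},{"linear":[90,-452,-254],"twist":-0.073,"jaw":-1},{"linear":[90,-452,-254],"twist":-0.073,"jaw":-1},{"linear":[90,-452,-254],"twist":-0.073,"jaw":-1},{"linear":[90,-452,-254],"twist":-0.073,"jaw":-1},{"linear":[90,-452,-254],"twist":-0.073,"jaw":-1}]' 80; python3 -c "
from h import *
st();go([550.5,239,6],-13.5)"
```

```text
t: 1.1
ee_pos: [533.1, 257.6, 146.4]
orientation: [0.555, -0.438, 0.556, 0.437]
ft_force: [0.9, 1.4, 0.1]
width: 85.2
t 1.10 tcp [533.1 257.6 146.4] F [0.9 1.4 0.1] w 85.2 x [-0.001 -0.002 -1.   ] jaw az 76.50 q [-0.59  0.47  0.11  1.82 -0.06  0.85  0.88]
linear [140.4 -21.4 -13.8] twist -0.0 dw 0.0
```

```bash
python3 -m crank '[{"linear":[20,-21,-14],"twist":0,"jaw":-1},{"linear":[50,-21,-14],"twist":0,"jaw":-1},{"linear":[70,-21,-14],"twist":0,"jaw":-1},{"linear":[70,-21,-14],"twist":0,"jaw":-1},{"linear":[70,-21,-14],"twist":0,"jaw":-1}]'; python3 - <<'E'
from h import *
p,d=bot.read_camera("top");cv2.imwrite("pics/top1.png",cv2.resize(p[150:300,150:310,::-1],None,fx=4,fy=4))
st();go([550.5,239,6],-13.5)
E
```

```text
t: 1.6
ee_pos: [550.0, 239.1, 76.3]
orientation: [0.554, -0.438, 0.556, 0.438]
ft_force: [0.4, 0.3, 1.4]
width: 85.5
t 1.65 tcp [550.6 239.5  77.2] F [ 0.4 -0.1  0. ] w 85.2 x [ 0.    -0.001 -1.   ] jaw az 76.53 q [-0.54  0.58  0.1   1.84 -0.08  0.73  0.94]
linear [71.2 -0.  -0.4] twist 0.0 dw -0.03
```

View pics/top1.png

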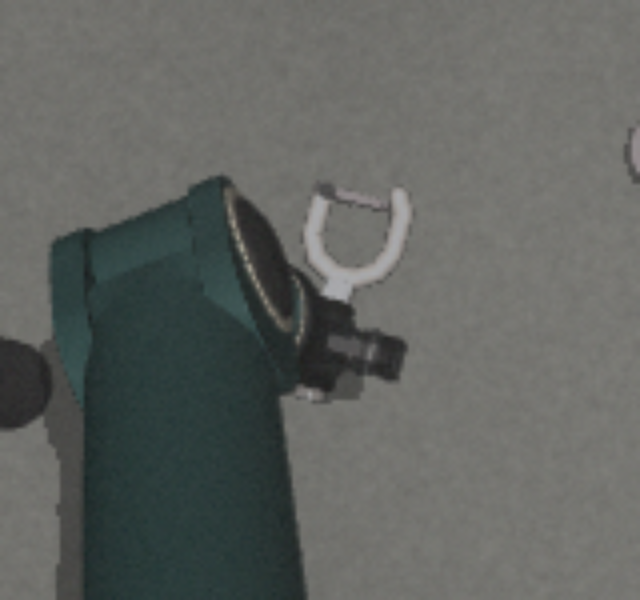

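The hook is unmoved, with its mouth ahead of the gripper at crop (360,195). The open fingers straddle the grip at (345,350). I'll descend and grip.

```bash
python3 -m crank '[{"linear":[35,0,0],"twist":0,"jaw":-1},{"linear":[60,0,0],"twist":0,"jaw":-1},{"linear":[69,0,0],"twist":0,"jaw":-1},{"linear":[69,0,0],"twist":0,"jaw":-0.3},{"linear":[69,0,0],"twist":0,"jaw":1},{"linear":[69,0,0],"twist":0,"jaw":1},{"linear":[69,0,0],"twist":0,"jaw":1},{"linear":[69,0,0],"twist":0,"jaw":1},{"linear":[69,0,0],"twist":0,"jaw":1},{"linear":[69,0,0],"twist":0,"jaw":1}]' 80; python3 - <<'E'
from h import *
p,d=bot.read_camera("side");cv2.imwrite("pics/side2.png",cv2.resize(p[60:200,230:400,::-1],None,fx=4,fy=4))
st()
E
```

```text
t: 2.65
ee_pos: [551.6, 239.9, 9.7]
orientation: [0.556, -0.438, 0.555, 0.437]
ft_force: [-0.2, -0.1, 7.4]
width: 25.1
t 2.70 tcp [551.6 239.9   9.7] F [-1.1 -0.2  7.1] w 25.0 x [ 0.002 -0.    -1.   ] jaw az 76.52 q [-0.53  0.68  0.09  1.85 -0.09  0.61  0.95]
```

View pics/side2.png

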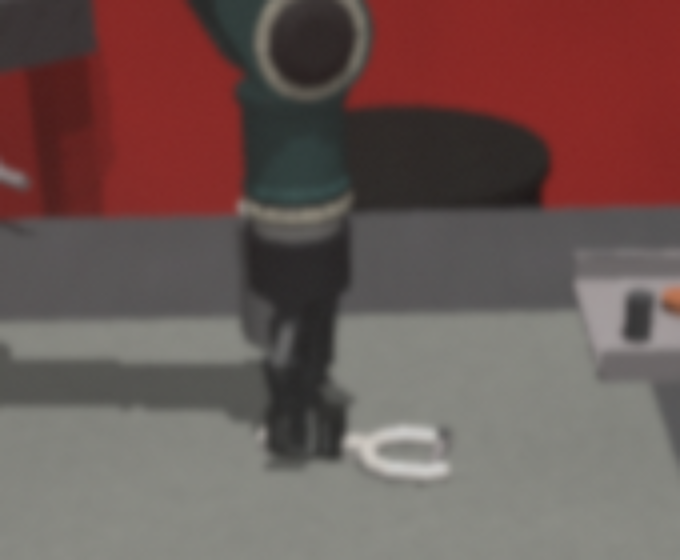

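```bash
python3 -m crank '[{"linear":[-30,0,0],"twist":0,"jaw":1},{"linear":[-70,0,0],"twist":0,"jaw":1},{"linear":[-100,0,0],"twist":0,"jaw":1},{"linear":[-100,0,0],"twist":0,"jaw":1},{"linear":[-100,0,0],"twist":0,"jaw":1}]'; python3 - <<'E'
from h import *
p,d=bot.read_camera("top");cv2.imwrite("pics/top3.png",cv2.resize(p[150:300,150:310,::-1],None,fx=4,fy=4))
st();go([*railxy(-150,0),110],RY); print(railxy(-150,0))
E
```

```text
t: 3.2
ee_pos: [551.0, 239.8, 109.7]
orientation: [0.556, -0.438, 0.555, 0.437]
ft_force: [-0.9, 0.8, -2.6]
width: 25.1
t 3.25 tcp [550.2 239.4 108.5] F [-1.   0.2 -3.5] w 25.1 x [ 0.    -0.001 -1.   ] jaw az 76.52 q [-0.55  0.53  0.11  1.83 -0.08  0.79  0.93]
linear [  -1.1   64.9 -459. ] twist -0.088 dw 5.03
[ 380.12832878 -191.75805863]
```

View pics/top3.png

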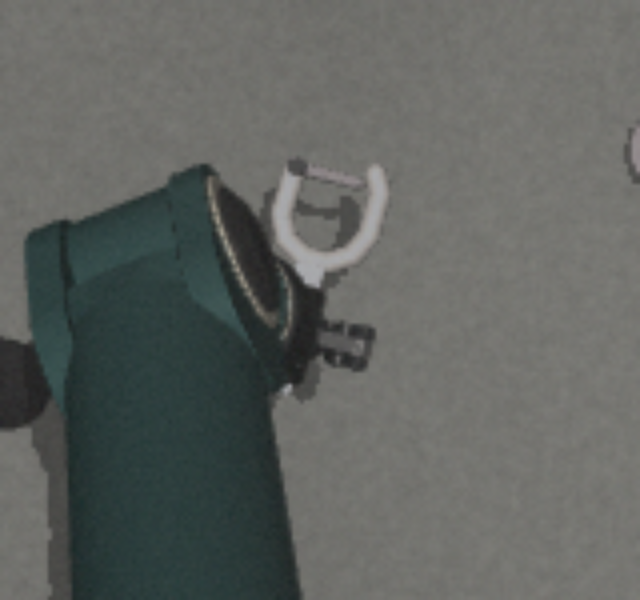

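```bash
python3 -m crank '[{"linear":[0,0,-25],"twist":0,"jaw":1},{"linear":[0,5,-60],"twist":0,"jaw":1},{"linear":[0,10,-110],"twist":0,"jaw":1},{"linear":[0,20,-160],"twist":-0.03,"jaw":1},{"linear":[0,30,-210],"twist":-0.05,"jaw":1},{"linear":[0,35,-260],"twist":-0.07,"jaw":1},{"linear":[0,45,-310],"twist":-0.088,"jaw":1},{"linear":[0,52,-360],"twist":-0.088,"jaw":1},{"linear":[0,58,-400],"twist":-0.088,"jaw":1},{"linear":[0,62,-430],"twist":-0.088,"jaw":1}]'; python3 - <<'E'
from h import *
st();go([*railxy(-150,0),110],RY); print(railxy(-150,0))
E
```

```text
t: 4.25
ee_pos: [386.5, -166.6, 107.5]
orientation: [0.535, -0.46, 0.537, 0.462]
ft_force: [1.3, 0.1, -3.2]
width: 24.6
t 4.25 tcp [ 386.5 -166.6  107.5] F [ 1.3  0.1 -3.2] w 24.6 x [-0.004 -0.001 -1.   ] jaw az 81.38 q [ 0.16  0.28  0.19  2.25 -0.09  0.62  1.83]
linear [ -2.5   2.6 -25.9] twist -0.003 dw 0.17
[ 380.12832878 -191.75805863]
```

```bash
python3 -m crank '[{"linear":[0,3,-22],"twist":0,"jaw":1},{"linear":[20,3,-22],"twist":0,"jaw":1},{"linear":[50,3,-22],"twist":0,"jaw":1},{"linear":[67,3,-22],"twist":-0.003,"jaw":1},{"linear":[67,3,-22],"twist":-0.003,"jaw":1}]'; python3 - <<'E'
from h import *
for n in("top","side"):
  p,d=bot.read_camera(n);cv2.imwrite(f"pics/{n}4f.png",p[:,:,::-1])
  c=p[170:320,350:450] if n=="top" else p[210:310,180:390]
  cv2.imwrite(f"pics/{n}4.png",cv2.resize(c[:,:,::-1],None,fx=4 if n=="top" else 3.8,fy=4 if n=="top" else 3.8))
st();go([*railxy(-150,3.5),30],RY);print(torail(bot.get_obs()["ee_pos"]))
E
```

```text
t: 4.75
ee_pos: [376.8, -186.9, 37.5]
orientation: [0.533, -0.459, 0.538, 0.465]
ft_force: [-0.4, 1.8, -2.1]
width: 24.6
t 4.85 tcp [ 379.  -187.7   39.8] F [-0.3 -0.2 -2.6] w 24.4 x [-0.007  0.    -1.   ] jaw az 81.54 q [ 0.24  0.43  0.16  2.27 -0.15  0.45  1.95]
linear [ 9.8 -1.7 -0.4] twist -0.0 dw 0.01
[-151.68639692    3.86856   ]
```

View pics/top4.png

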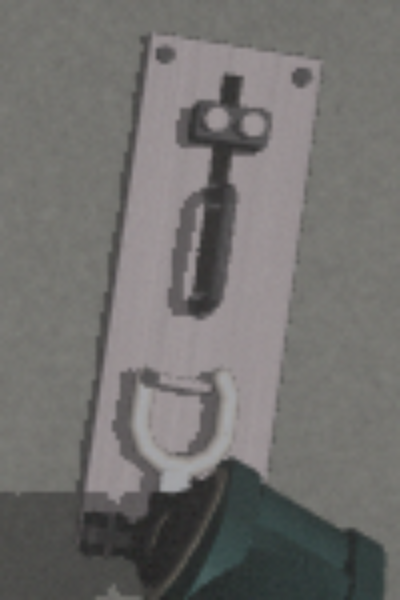

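View pics/side4.png

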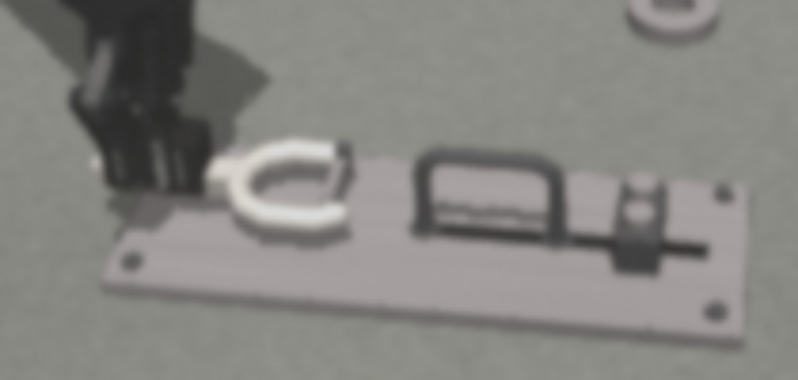

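```bash
python3 - <<'E'
from h import *
z=37
for n,(x,y) in dict(hinge=(148,377),nosetip=(222,376),left=(143,410),right=(230,408),neck=(176,480)).items():
    p=onz("top",350+(x-1.5)/4,170+(y-1.5)/4,z);print(n,torail(p).round(1))
for n,(x,y,z) in dict(nearfoot=(200,313,14),nearfront=(195,300,14)).items():
    p=onz("top",350+(x-1.5)/4,170+(y-1.5)/4,z);print(n,torail(p).round(1))
# slot ends
for (x,y) in((233,75),(218,165)): print("slot",torail(onz("top",350+(x-1.5)/4,170+(y-1.5)/4,14)).round(1))
# bow pixels by mask
t=cv2.imread("pics/top4f.png").astype(int);g=t.sum(2)/3
m=(t.min(2)>158);w=np.zeros_like(m);w[255:300,375:412]=1;vs,us=np.nonzero(m&w)
P=np.array([torail(onz("top",u,v,37)) for u,v in zip(us,vs)]);print(len(P),P.min(0),P.max(0))
for a in range(-95,-30,8):
    q=P[(P[:,0]>=a)&(P[:,0]<a+8)]
    if len(q):print(a,len(q),q[:,1].min().round(1),q[:,1].max().round(1),"mid",((q[:,1].min()+q[:,1].max())/2).round(1))
for n,(x,y,z) in dict(foot=(421,229,14),top=(425,160,68),farfoot=(553,240,14),fartop=(552,165,68),blockL=(614,270,14),blockLb=(620,200,35)).items():
    p=onz("side",180+(x-1.4)/3.8,210+(y-1.4)/3.8,z);print(n,torail(p).round(1))
E
```

```text
hinge [-53.1  31. ]
nosetip [-44.8 -16.7]
left [-74.8  31.2]
right [-64.6 -24.8]
neck [-116.1    3.6]
nearfoot [-4.8 -0.4]
nearfront [3.2 4.1]
slot [158.4  -0.2]
slot [95.8  1.4]
137 [-123.16838984  -26.80349902] [-45.42521455  34.80550481]
-95 14 -23.0 33.0 mid 5.0
-87 10 -24.8 34.1 mid 4.6
-79 14 -26.3 34.8 mid 4.2
-71 13 -25.3 33.7 mid 4.2
-63 8 -26.8 34.1 mid 3.6
-55 8 -25.7 -16.9 mid -21.3
-47 2 -19.1 -16.6 mid -17.8
foot [-1.8  0.1]
top [ 4.4 -4.2]
farfoot [73.1  0. ]
fartop [73.2 -0.2]
blockL [109.  -19.6]
blockLb [108.9  13.8]
```

```bash
python3 -m crank '[{"linear":[13,0,0],"twist":0,"jaw":1},{"linear":[13,-15,0],"twist":0,"jaw":1},{"linear":[13,-25,0],"twist":0,"jaw":1},{"linear":[13,-30,0],"twist":0,"jaw":1},{"linear":[13,-30,0],"twist":0,"jaw":1}]' 100; cat > s.py <<'E'
from h import *
st();o=bot.get_obs();r=torail(o["ee_pos"]);f=torail(np.array(o["ft_force"][:2])+RO)
print("rail xy",r.round(1),"F along rail",f.round(1))
E
python3 s.py
```

```text
t: 5.35
ee_pos: [409.9, -192.3, 27.2]
orientation: [0.534, -0.461, 0.537, 0.463]
ft_force: [-0.5, -0.3, -3.2]
width: 24.7
t 5.35 tcp [ 409.9 -192.3   27.2] F [-0.5 -0.3 -3.2] w 24.7 x [-0.005 -0.001 -1.   ] jaw az 81.58 q [ 0.23  0.49  0.16  2.2  -0.16  0.46  1.94]
rail xy [-120.5    3.8] F along rail [-0.5 -0.4]
```

```bash
python3 -m crank '[{"linear":[0,-3,0],"twist":0,"jaw":1},{"linear":[0,-6,0],"twist":0,"jaw":1},{"linear":[0,-9,0],"twist":0,"jaw":1},{"linear":[0,-11,0],"twist":0,"jaw":1},{"linear":[0,-13,0],"twist":0,"jaw":1},{"linear":[0,-15,0],"twist":0,"jaw":1},{"linear":[0,-17,0],"twist":0,"jaw":1},{"linear":[0,-19,0],"twist":0,"jaw":1}]'; python3 s.py
```

```text
t: 6.15
ee_pos: [427.7, -194.8, 26.8]
orientation: [0.534, -0.46, 0.537, 0.463]
ft_force: [-4.7, 1.7, -2.6]
width: 24.8
t 6.15 tcp [ 427.7 -194.8   26.8] F [-4.7  1.7 -2.6] w 24.8 x [-0.007  0.    -1.   ] jaw az 81.57 q [ 0.22  0.51  0.16  2.16 -0.16  0.48  1.93]
rail xy [-102.5    4. ] F along rail [-4.9  1. ]
```

```bash
python3 -m crank '[{"linear":[0,-2,0],"twist":0,"jaw":1},{"linear":[0,-4,0],"twist":0,"jaw":1},{"linear":[0,-6,0],"twist":0,"jaw":1},{"linear":[0,-8,0],"twist":0,"jaw":1},{"linear":[0,-10,0],"twist":0,"jaw":1},{"linear":[0,-12,0],"twist":0,"jaw":1}]'; python3 s.py; python3 - <<'E'
from h import *
for n in("top","side"):
  p,d=bot.read_camera(n)
  c=p[170:320,350:450] if n=="top" else p[220:310,180:390]
  cv2.imwrite(f"pics/{n}5.png",cv2.resize(c[:,:,::-1],None,fx=4 if n=="top" else 3.8,fy=4 if n=="top" else 3.8))
E
```

```text
t: 6.75
ee_pos: [439.7, -196.6, 26.7]
orientation: [0.534, -0.46, 0.537, 0.464]
ft_force: [-4.9, 0.9, -1.5]
width: 24.4
t 6.75 tcp [ 439.7 -196.6   26.7] F [-4.9  0.9 -1.5] w 24.4 x [-0.007  0.    -1.   ] jaw az 81.56 q [ 0.22  0.53  0.16  2.14 -0.16  0.5   1.92]
rail xy [-90.4   4. ] F along rail [-5.   0.2]
```

View pics/top5.png

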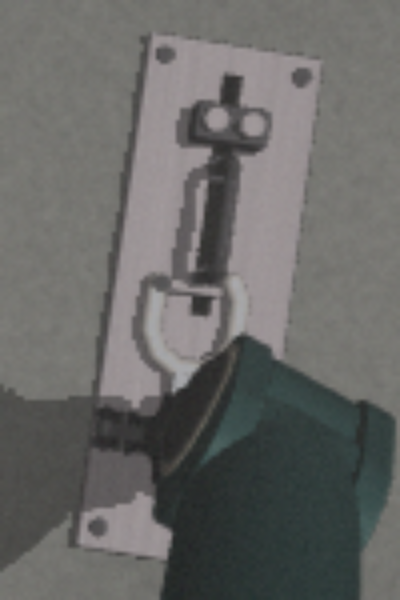

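View pics/side5.png

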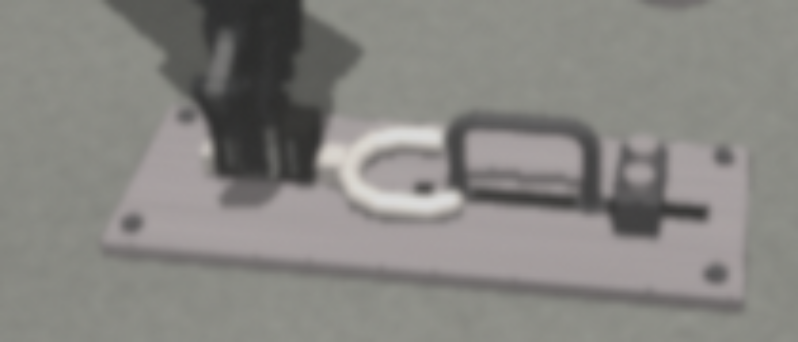

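The leg is between the jaws, against the shut gate at top crop (205,290). The eye has slid about 20 mm and is nearing the block. I'll keep going in small steps.

```bash
for i in 1 ; do python3 -m crank '[{"linear":[0,-2,0],"twist":0,"jaw":1},{"linear":[0,-4,0],"twist":0,"jaw":1},{"linear":[0,-6,0],"twist":0,"jaw":1}]' >/dev/null; done; python3 s.py
```

```text
t 7.15 tcp [ 446.1 -197.5   26.6] F [-5.8  0.3 -3.1] w 24.0 x [-0.006  0.    -1.   ] jaw az 81.57 q [ 0.22  0.53  0.16  2.12 -0.16  0.5   1.92]
rail xy [-83.9   4. ] F along rail [-5.8 -0.6]
```

```bash
python3 -m crank '[{"linear":[0,-2,0],"twist":0,"jaw":1},{"linear":[0,-4,0],"twist":0,"jaw":1}]' >/dev/null; python3 s.py
```

```text
t 7.35 tcp [ 449.7 -198.    26.6] F [-7.6  1.5  0.3] w 24.2 x [-0.007  0.    -1.   ] jaw az 81.57 q [ 0.21  0.54  0.16  2.11 -0.16  0.51  1.92]
rail xy [-80.2   4. ] F along rail [-7.7  0.4]
```

```bash
python3 -m crank '[{"linear":[0,-2,0],"twist":0,"jaw":1},{"linear":[0,-4,0],"twist":0,"jaw":1}]' >/dev/null; python3 s.py
```

```text
t 7.55 tcp [ 452.8 -198.3   26.4] F [-7.3  0.6  0.7] w 24.3 x [-0.01   0.001 -1.   ] jaw az 81.58 q [ 0.21  0.54  0.16  2.11 -0.16  0.52  1.92]
rail xy [-77.2   4.2] F along rail [-7.3 -0.5]
```

```bash
python3 -m crank '[{"linear":[0,-2,0],"twist":0,"jaw":1},{"linear":[0,-4,0],"twist":0,"jaw":1},{"linear":[0,-6,0],"twist":0,"jaw":1}]' >/dev/null; python3 s.py
```

```text
t 7.85 tcp [ 457.1 -198.9   26. ] F [-8.6  0.6 -0.9] w 24.9 x [-0.013  0.002 -1.   ] jaw az 81.56 q [ 0.21  0.55  0.16  2.09 -0.16  0.53  1.91]
rail xy [-72.8   4.3] F along rail [-8.6 -0.7]
```

```bash
python3 -m crank '[{"linear":[0,-2,0],"twist":0,"jaw":1},{"linear":[0,-4,0],"twist":0,"jaw":1},{"linear":[0,-6,0],"twist":0,"jaw":1}]' >/dev/null; python3 s.py
```

```text
t 8.15 tcp [ 460.  -199.1   25.4] F [-12.6   2.5   3.9] w 25.0 x [-0.019  0.005 -1.   ] jaw az 81.53 q [ 0.21  0.55  0.16  2.08 -0.16  0.54  1.91]
rail xy [-69.9   4.5] F along rail [-12.9   0.6]
```

```bash
python3 -m crank '[{"linear":[0,-2,0],"twist":0,"jaw":1},{"linear":[0,-4,0],"twist":0,"jaw":1}]' >/dev/null; python3 s.py
```

```text
t 8.35 tcp [ 461.2 -199.2   25.3] F [-14.4   2.8   9. ] w 24.3 x [-0.024  0.006 -1.   ] jaw az 81.48 q [ 0.21  0.56  0.16  2.08 -0.16  0.55  1.91]
rail xy [-68.8   4.6] F along rail [-14.7   0.7]
```

```bash
python3 -m crank '[{"linear":[-2,1,0],"twist":0,"jaw":1},{"linear":[-3,1,0],"twist":0,"jaw":1}]' 120 >/dev/null; python3 s.py;  python3 - <<'E'
from h import *
for n in("top","side"):
  p,d=bot.read_camera(n)
  c=p[220:290,370:430] if n=="top" else p[225:285,230:350]
  cv2.imwrite(f"pics/{n}6.png",cv2.resize(c[:,:,::-1],None,fx=8 if n=="top" else 6.6,fy=8 if n=="top" else 6.6))
E
```

```text
t 8.55 tcp [ 458.3 -198.    27.8] F [-7.4  1.6 -5. ] w 24.1 x [-0.029  0.008 -1.   ] jaw az 81.52 q [ 0.21  0.55  0.16  2.08 -0.16  0.55  1.91]
rail xy [-71.8   5.3] F along rail [-7.5  0.5]
```

View pics/top6.png

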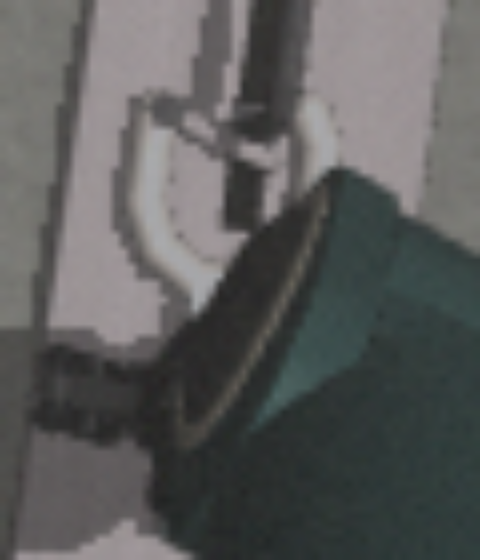

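View pics/side6.png

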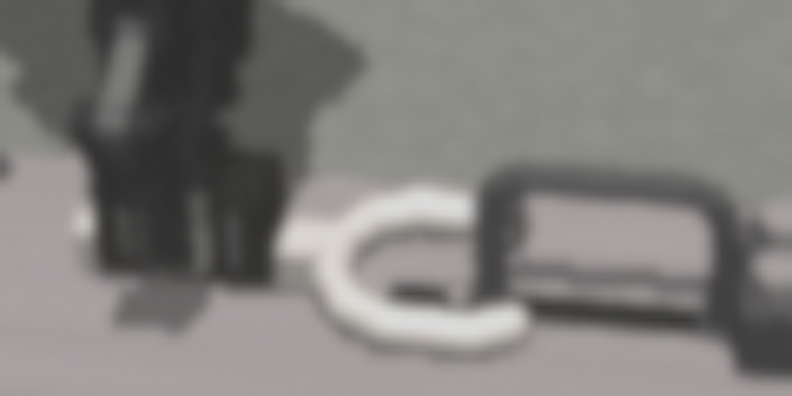

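```bash
python3 -m crank '[{"linear":[-3,0,0],"twist":0,"jaw":1},{"linear":[-4,-3,0],"twist":0,"jaw":1},{"linear":[-4,-6,0],"twist":0,"jaw":1},{"linear":[-4,-8,0],"twist":0,"jaw":1},{"linear":[-4,-9,0],"twist":0,"jaw":1}]' >/dev/null; python3 s.py
```

```text
t 9.15 tcp [ 464.4 -198.4   30.3] F [-8.4  2.5 -2.9] w 24.3 x [-0.035  0.011 -0.999] jaw az 81.53 q [ 0.2   0.56  0.17  2.06 -0.16  0.57  1.9 ]
rail xy [-65.7   5.8] F along rail [-8.7  1.3]
```

```bash
python3 -m crank '[{"linear":[-1,-3,-0.5],"twist":0,"jaw":1},{"linear":[-2,-6,-1],"twist":0,"jaw":1},{"linear":[-2,-8,-1],"twist":0,"jaw":1},{"linear":[-2,-9,-1],"twist":0,"jaw":1}]' >/dev/null; python3 s.py
```

```text
t 9.55 tcp [ 470.5 -199.3   30.9] F [-7.8  3.  -3. ] w 24.1 x [-0.041  0.013 -0.999] jaw az 81.57 q [ 0.2   0.56  0.17  2.04 -0.16  0.59  1.9 ]
rail xy [-59.5   5.8] F along rail [-8.2  1.8]
```

```bash
python3 -m crank '[{"linear":[0,-3,-0.5],"twist":0,"jaw":1},{"linear":[0,-6,-1],"twist":0,"jaw":1},{"linear":[0,-8,-1],"twist":0,"jaw":1},{"linear":[0,-9,-1],"twist":0,"jaw":1}]' >/dev/null; python3 s.py
```

```text
t 9.95 tcp [ 477.  -199.7   29.7] F [-9.2  4.9 -2. ] w 24.4 x [-0.047  0.016 -0.999] jaw az 81.66 q [ 0.2   0.57  0.17  2.02 -0.16  0.61  1.9 ]
rail xy [-53.1   6.4] F along rail [-9.8  3.5]
```

```bash
python3 -m crank '[{"linear":[-2,-3,-1],"twist":0,"jaw":1},{"linear":[-3,-6,-2],"twist":0,"jaw":1},{"linear":[-3,-8,-2],"twist":0,"jaw":1},{"linear":[-3,-9,-2],"twist":0,"jaw":1}]' >/dev/null; python3 s.py
```

```text
t 10.35 tcp [ 485.5 -200.1   31.5] F [-2.4  8.  -3.3] w 24.0 x [-0.049  0.02  -0.999] jaw az 81.86 q [ 0.2   0.58  0.17  2.   -0.16  0.63  1.9 ]
rail xy [-44.6   7.2] F along rail [-3.5  7.6]
```

```bash
python3 - <<'E'
from h import *
for n in("top","side"):
  p,d=bot.read_camera(n)
  c=p[210:280,370:430] if n=="top" else p[225:285,230:350]
  cv2.imwrite(f"pics/{n}7.png",cv2.resize(c[:,:,::-1],None,fx=8 if n=="top" else 6.6,fy=8 if n=="top" else 6.6))
E
```

```text
(no output)
```

View pics/top7.png

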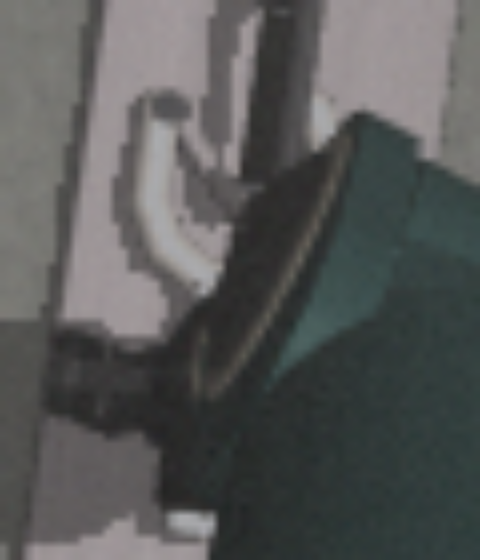

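View pics/side7.png

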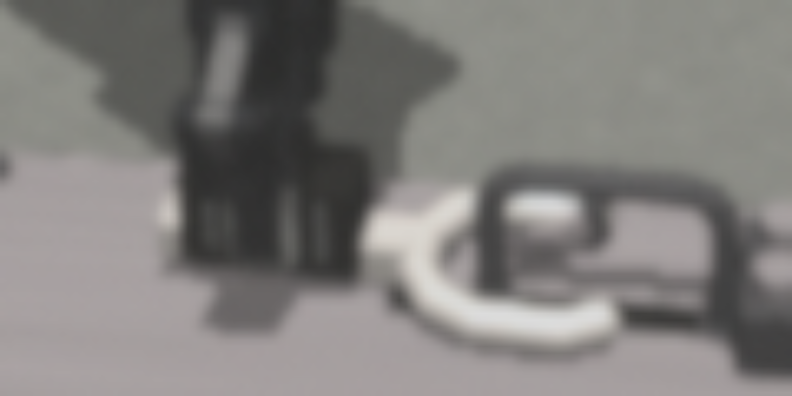

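```bash
python3 -m crank '[{"linear":[0,-2,0],"twist":0,"jaw":1},{"linear":[0,-4,0],"twist":0,"jaw":1},{"linear":[0,-6,0],"twist":0,"jaw":1}]' >/dev/null; python3 s.py
```

```text
t 10.75 tcp [ 494.  -201.2   31.8] F [-0.1  0.1 -2.2] w 24.1 x [-0.045  0.018 -0.999] jaw az 81.91 q [ 0.19  0.59  0.17  1.98 -0.16  0.63  1.9 ]
rail xy [-36.    7.4] F along rail [-0.1  0.1]
```

```bash
python3 - <<'E'
from h import *
for n in("top","side"):
  p,d=bot.read_camera(n)
  c=p[200:270,370:430] if n=="top" else p[225:285,230:350]
  cv2.imwrite(f"pics/{n}8.png",cv2.resize(c[:,:,::-1],None,fx=8 if n=="top" else 6.6,fy=8 if n=="top" else 6.6))
E
```

```text
(no output)
```

View pics/top8.png

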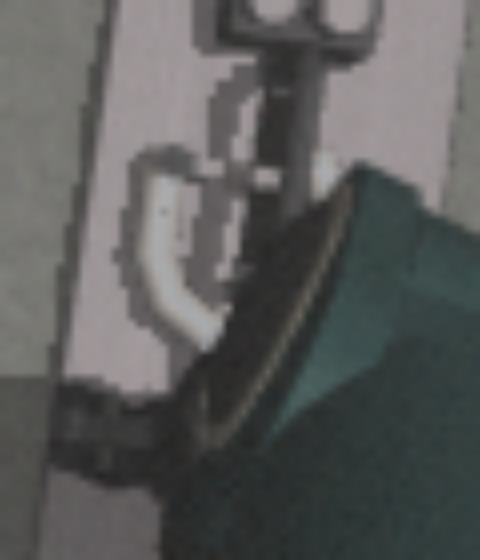

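View pics/side8.png

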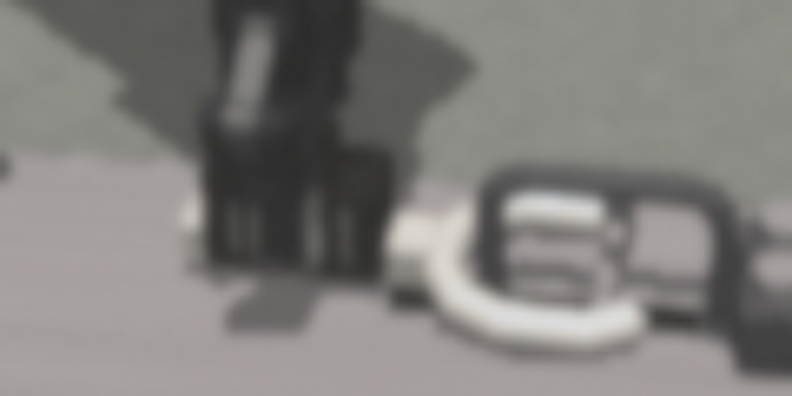

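The push dropped to zero, the leg is inside the bow, and the gate bar spans the mouth again (top crop row 178). Next I'll pull back, first the free play, then sliding the eye to its front stop.

```bash
python3 -m crank '[{"linear":[0,5,-1],"twist":0,"jaw":1},{"linear":[0,10,-2],"twist":0,"jaw":1},{"linear":[0,15,-3],"twist":0,"jaw":1},{"linear":[0,20,-3],"twist":0,"jaw":1},{"linear":[0,24,-3],"twist":0,"jaw":1},{"linear":[0,27,-3],"twist":0,"jaw":1},{"linear":[0,30,-3],"twist":0,"jaw":1},{"linear":[0,33,-3],"twist":0,"jaw":1},{"linear":[0,36,-3],"twist":0,"jaw":1},{"linear":[0,38,-3],"twist":0,"jaw":1}]' >/dev/null; python3 s.py
```

```text
t 11.85 tcp [ 456.4 -199.    33.8] F [ 4.8 -0.8 -4.2] w 24.3 x [-0.044  0.018 -0.999] jaw az 81.91 q [ 0.21  0.54  0.16  2.07 -0.16  0.59  1.92]
rail xy [-73.5   4. ] F along rail [ 4.8 -0.1]
```

```bash
python3 -m crank '[{"linear":[0,3,0],"twist":0,"jaw":1},{"linear":[0,6,0],"twist":0,"jaw":1},{"linear":[0,8,0],"twist":0,"jaw":1},{"linear":[0,10,0],"twist":0,"jaw":1}]' >/dev/null; python3 s.py
```

```text
t 12.25 tcp [ 446.4 -197.5   34.3] F [ 5.  -0.9 -5.7] w 24.1 x [-0.043  0.018 -0.999] jaw az 81.92 q [ 0.21  0.53  0.16  2.09 -0.16  0.58  1.92]
rail xy [-83.6   4. ] F along rail [ 5.1 -0.2]
```

```bash
python3 -m crank '[{"linear":[0,2,0],"twist":0,"jaw":1},{"linear":[0,4,0],"twist":0,"jaw":1},{"linear":[0,6,0],"twist":0,"jaw":1}]' >/dev/null; python3 s.py
```

```text
t 12.55 tcp [ 440.2 -196.6   34.5] F [ 4.3  0.1 -4.5] w 24.0 x [-0.044  0.018 -0.999] jaw az 81.91 q [ 0.22  0.53  0.16  2.11 -0.16  0.57  1.92]
rail xy [-89.8   4. ] F along rail [4.2 0.8]
```

```bash
python3 -m crank '[{"linear":[0,2,0],"twist":0,"jaw":1},{"linear":[0,4,0],"twist":0,"jaw":1}]' >/dev/null; python3 s.py
```

```text
t 12.75 tcp [ 438.2 -196.5   35. ] F [10.6 -1.6 -8.1] w 24.1 x [-0.039  0.017 -0.999] jaw az 81.94 q [ 0.22  0.52  0.16  2.11 -0.16  0.56  1.93]
rail xy [-91.9   3.9] F along rail [10.8 -0. ]
```

```bash
python3 -m crank '[{"linear":[0,2,0],"twist":0,"jaw":1},{"linear":[0,3,0],"twist":0,"jaw":1},{"linear":[0,3,0],"twist":0,"jaw":1}]' >/dev/null; python3 s.py
```

```text
t 13.05 tcp [ 438.  -196.6   35.8] F [ 9.8 -1.  -6. ] w 24.4 x [-0.034  0.015 -0.999] jaw az 81.98 q [ 0.22  0.52  0.16  2.12 -0.16  0.56  1.93]
rail xy [-92.    3.7] F along rail [9.8 0.4]
```

```bash
python3 -m crank '[{"linear":[0,2,0],"twist":0,"jaw":1},{"linear":[0,4,0],"twist":0,"jaw":1},{"linear":[0,4,0],"twist":0,"jaw":1},{"linear":[0,4,0],"twist":0,"jaw":1}]' >/dev/null; python3 s.py
```

```text
t 13.45 tcp [ 437.9 -196.7   36.9] F [10.6 -1.1 -4.9] w 24.4 x [-0.026  0.012 -1.   ] jaw az 82.04 q [ 0.22  0.51  0.16  2.12 -0.16  0.55  1.93]
rail xy [-92.1   3.6] F along rail [10.7  0.4]
```

```bash
python3 -m crank '[{"linear":[0,2,0],"twist":0,"jaw":1},{"linear":[0,4,0],"twist":0,"jaw":1},{"linear":[0,5,0],"twist":0,"jaw":1},{"linear":[0,5,0],"twist":0,"jaw":1},{"linear":[0,5,0],"twist":0,"jaw":1}]' >/dev/null; python3 s.py
```

```text
t 13.95 tcp [ 437.7 -197.    38.1] F [14.8 -1.5 -8.6] w 24.1 x [-0.017  0.009 -1.   ] jaw az 82.12 q [ 0.22  0.51  0.16  2.13 -0.16  0.54  1.93]
rail xy [-92.2   3.3] F along rail [14.8  0.6]
```

```bash
python3 -m crank '[{"linear":[0,2,0],"twist":0,"jaw":1},{"linear":[0,4.3,0],"twist":0,"jaw":1},{"linear":[0,4.3,0],"twist":0,"jaw":1}]' >/dev/null; python3 s.py
python3 -m crank '[{"linear":[2,-4,0],"twist":0,"jaw":1},{"linear":[5,-8,0],"twist":0,"jaw":1},{"linear":[5,-8,0],"twist":0,"jaw":1}]' >/dev/null; python3 s.py
python3 - <<'E'
from h import *
for n in("top","side"):
  p,d=bot.read_camera(n)
  c=p[220:290,370:430] if n=="top" else p[225:285,230:350]
  cv2.imwrite(f"pics/{n}9.png",cv2.resize(c[:,:,::-1],None,fx=8 if n=="top" else 6.6,fy=8 if n=="top" else 6.6))
E
```

```text
t 14.25 tcp [ 437.7 -197.1   39.2] F [11.9 -1.4 -7.7] w 24.1 x [-0.009  0.006 -1.   ] jaw az 82.19 q [ 0.22  0.5   0.16  2.14 -0.16  0.53  1.94]
rail xy [-92.3   3.2] F along rail [11.9  0.4]
t 14.55 tcp [ 444.3 -197.9   33.4] F [ 0.2  0.6 -2.4] w 24.1 x [-0.012  0.007 -1.   ] jaw az 82.17 q [ 0.22  0.52  0.16  2.12 -0.16  0.53  1.93]
rail xy [-85.6   3.4] F along rail [0.1 0.7]
```

View pics/top9.png

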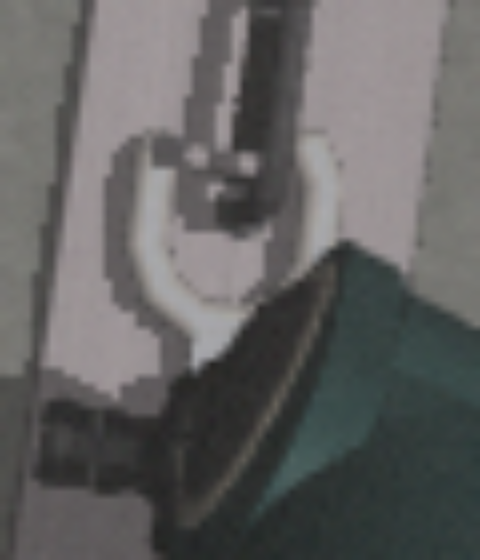

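View pics/side9.png

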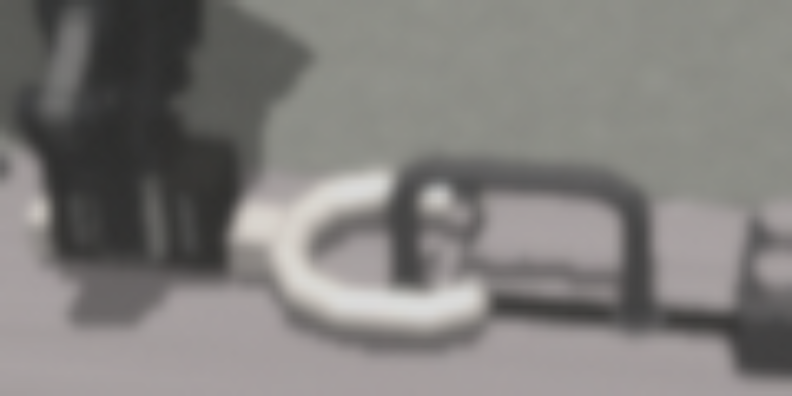

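The tug held at about 12 N with the leg inside the shut gate (top crop (240,205), gate at row 158). Next I'll lower the hook onto the plate.

```bash
python3 -m crank '[{"linear":[3,0,0],"twist":0,"jaw":1},{"linear":[6,0,0],"twist":0,"jaw":1},{"linear":[8,0,0],"twist":0,"jaw":1},{"linear":[9,0,0],"twist":0,"jaw":1},{"linear":[9,0,0],"twist":0,"jaw":1}]' >/dev/null; python3 s.py
```

```text
t 15.15 tcp [ 444.  -197.9   24.7] F [-2.5  1.1  3. ] w 23.9 x [-0.012  0.007 -1.   ] jaw az 82.15 q [ 0.23  0.54  0.15  2.12 -0.17  0.51  1.94]
rail xy [-85.9   3.3] F along rail [-2.7  0.7]
```

```bash
python3 -m crank '[{"linear":[0.5,0,0],"twist":0,"jaw":1},{"linear":[0.5,0,0],"twist":0,"jaw":0.3},{"linear":[0.5,0,0],"twist":0,"jaw":0.1},{"linear":[0,0,0],"twist":0,"jaw":-0.1},{"linear":[0,0,0],"twist":0,"jaw":-0.3},{"linear":[0,0,0],"twist":0,"jaw":-0.5},{"linear":[0,0,0],"twist":0,"jaw":-0.5}]' 20 >/dev/null; python3 s.py
```

```text
t 15.85 tcp [ 444.  -197.9   24.7] F [ 0.7  0.3 -0.2] w 63.9 x [-0.012  0.007 -1.   ] jaw az 82.15 q [ 0.23  0.54  0.15  2.12 -0.17  0.51  1.94]
rail xy [-85.9   3.3] F along rail [0.6 0.4]
```

Released with no contact force. I'll raise the arm straight up, then move it aside to the left.

```bash
python3 -m crank '[{"linear":[-15,0,0],"twist":0,"jaw":-0.5},{"linear":[-40,0,0],"twist":0,"jaw":-0.5},{"linear":[-80,0,0],"twist":0,"jaw":-0.5},{"linear":[-120,0,0],"twist":0,"jaw":-0.5},{"linear":[-150,0,20],"twist":0,"jaw":-0.5},{"linear":[-160,0,60],"twist":0,"jaw":-0.5},{"linear":[-160,0,110],"twist":0,"jaw":-0.5},{"linear":[-160,0,160],"twist":0,"jaw":-0.5},{"linear":[-160,0,190],"twist":0,"jaw":-0.5},{"linear":[-160,0,200],"twist":0,"jaw":-0.5}]' >/dev/null; python3 s.py
python3 - <<'E'
from h import *
for n in("top","side"):
  p,d=bot.read_camera(n);cv2.imwrite(f"pics/{n}10f.png",p[:,:,::-1])
  c=p[220:320,360:440] if n=="top" else p[225:305,200:385]
  k=6 if n=="top" else 4.3
  cv2.imwrite(f"pics/{n}10.png",cv2.resize(c[:,:,::-1],None,fx=k,fy=k))
E
```

```text
t 16.85 tcp [473.3   2.8 186. ] F [0.5 0.3 0.2] w 64.0 x [-0.011  0.008 -1.   ] jaw az 82.48 q [-0.16  0.23  0.1   2.06 -0.04  0.86  1.41]
rail xy [-86.4 206.2] F along rail [0.5 0.4]
```

View pics/top10.png

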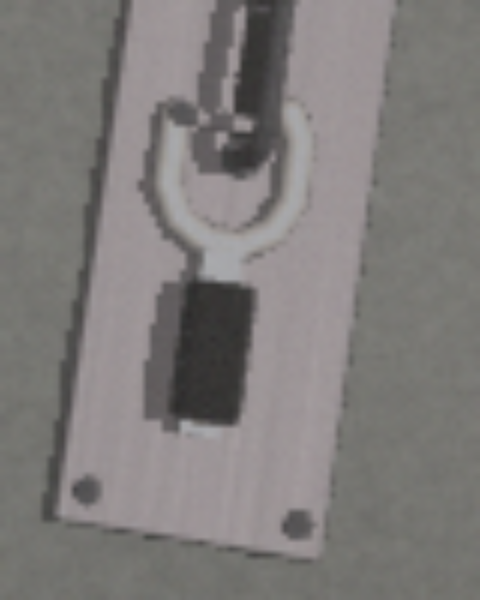

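View pics/side10.png

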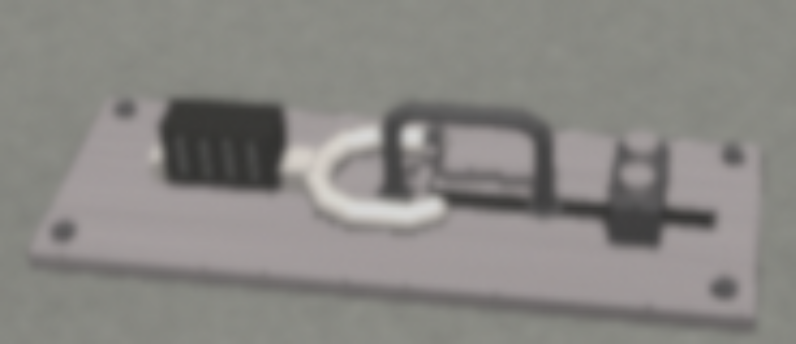

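View pics/side10f.png

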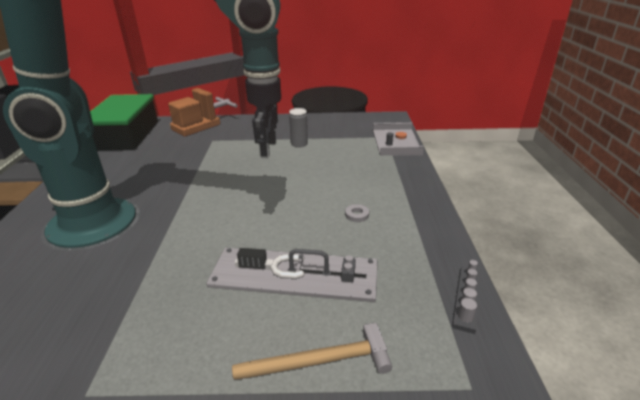

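The hook lies flat on the plate. The leg is inside the bow at top crop (240,155), behind the shut gate at (215,120). The can, bearing and hammer are where they started, and the arm is clear.

```bash
python3 -c "
from bench import bot
print(bot.hand_in())"
```

```text
the job is handed in; nothing more can be done
None
```

The snap hook is clipped onto the near leg of the eye, tug-tested and lying flat on the rail plate. I handed the job in at about 17 s.

- **Clipping:** I pushed the eye back about 28 mm to its stop block, then pushed the leg through the gate. The highest push I read was 14.7 N. The push then fell to zero, and the pictures showed the gate shut behind the leg.
- **Tug:** I pulled the eye back to its front stop and tugged for about 1.5 s, with readings of 10 to 12 N and one of 14.8 N. The hook stayed locked.
- **Last checks:** The pictures show the leg inside the shut gate, the hook flat, and the bearing, hammer and can visibly unmoved. The arm was clear, with no contact force.

Some things did not go cleanly:
- **Bench contact:** The fingertips touched the bench with about 7 N when I gripped the hook.
- **Tilt:** The tool tilted up to about 3° while pushing, and the hook's nose touched the plate with about 12 N. I raised the hook and went on; most of the tilt came out during the tug.
- **Force readings:** I read forces only at the end of each move, so short peaks in between were not seen.

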